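# Find the bored end of a price-sign foot by its balance and hold it hole-up

### The arm

A 7-joint arm with a two-finger parallel gripper is mounted at the origin on a cart in front of the work surface, level with it; the furniture and walls round the work are solid. World frame = base frame: x ahead of the robot, y to its left, z up, the work surface at z = 0. Lengths are in m, angles in rad, forces in N, time in s.
With the tool pointing down it reaches from about 0.425 to 0.925 m from the base axis. Payload 6.8 kg.
Tool frame: the origin (TCP) lies at the very end of the fingers, on their centre line; the grasp point (between the pads) lies ctrl.tcp_to_grasp behind it (ctrl.tcp_to_grasp is the distance from the TCP to the grasp point, in m); z points along the fingers, y is the line along which they close (so a half turn about z gives the same grasp; the last joint's range is limited). The gripper opens to 88 mm and grips with 3 to 60 N. Pads are 20 mm wide; open, the fingers measure 115 mm over their backs; the gripper's body (75 mm by 178 mm) begins 61 mm behind the grasp point.
Start: joints at [-0.108, 0.477, 0.022, 1.555, -0.011, 1.109, -0.083], TCP at [0.675, 0, 0.223] pointing down, gripper open.
Joint ranges: [-2.96, 2.96], [-0.34, 2.1], [-1.41, 1.46], [0.24, 2.44], [-1.37, 4.51], [0.17, 1.92], [-2.96, 2.96]. Speed limits (rad/s): [2.39, 2.39, 3.14, 3.14, 3.14, 3.14, 3.14].

### API

Orientations are given as a unit quaternion [w, x, y, z].
In Python, from cell import ctrl gives the robot as it stands. The module is installed in compiled form; this text tells all that it offers. Calls block until the motion is done:
- ctrl.move_pose(position, orientation): joint-space move of the TCP to a pose.
- ctrl.move_l(position, velocity=0.15, rotation=None): straight line of the TCP; rotation=None keeps the orientation; velocity is the mean speed in m/s.
- ctrl.move_j(angles): joint-space move.
- ctrl.let_go() and ctrl.close(): open the fingers fully, or close them until they stop; the grip force is fixed at half the most.
- ctrl.dwell(seconds).
- ctrl.ik(position, orientation): joint angles nearest the present ones, or None.
- ctrl.read_camera(name): name is "scene" or "side" or "wrist"; returns a dict with "frame" (400x640x3 uint8, blue, green, red), "z_map" (400x640 float32, m along the optical axis (not along the pixel's ray), 0 where there is no reading), "K" (3x3 intrinsics, pixels), "pose" (4x4, takes a point from camera to world coordinates); the wrist camera has in their place "tool_from_camera" (4x4, takes a point from camera to tool coordinates, whose origin is the TCP and whose axes are the flange's). Camera axes: x right, y up, looking along -z (the intrinsics and any distortion apply to the point x, -y, -z); pixel columns grow to the right and rows downward; lengths in m; the calibration is good to about 2 mm. A picture is of the moment at which its call begins: read the wrist's pose just before it.
A pose or a line that the arm cannot do raises ctrl.MotionError and nothing moves.
- ctrl.hand_in(): hands the job in; it is judged then, once.
Readings, each from a call of its own:
- ctrl.get_t(): time.
- ctrl.get_q(): joint angles.
- ctrl.get_dq(): joint speeds.
- ctrl.get_joint_torque(): joint torques, N m.
- ctrl.get_eef_pos(): TCP position.
- ctrl.get_ee_rot(): TCP orientation.
- ctrl.get_wrist_force(): force on the tool from outside, world axes, zero at the start.
- ctrl.get_ft_torque(): the same for the moment, N m.
- ctrl.get_gripper_width(): opening from 0.0 (shut) to 1.0 (fully open).
- ctrl.get_finger_force(): force on a finger pad.
Only numpy, scipy, OpenCV 4.12 (cv2) and the standard library are available. Lean on these libraries where they do the work, as an engineer would, in place of code of your own. Each camera call takes 0.05 s, during which the arm holds its last target. There are 200 camera calls.

### The job

We are making up price signs: take one of the two wooden sign feet out of its bed in the board and turn it so that the end with the deep blind hole for the rod faces straight up. Both ends show the same round mouth, so feel for the right one: the closed end is weighted, the end with the deep hole is light. Finish while holding the foot like that in the gripper, its lower end at least 15 cm above the counter, so that I can glue the rod in; leave the other foot in its bed and everything else where it is.

Things in the scene. Friction and masses are not known exactly. Their poses are not given: they have to be found in the camera images.
- board: Light wooden board fixed to the counter, 200 (x) x 150 (y) x 14 mm; origin under its centre, z up, x away from the robot within 0.45 rad. Two beds 6 mm deep, 43 (x) x 93 (y) mm, centres 104 mm apart in x. In each lies a sign foot, a brown wooden block 40 x 40 x 90 mm, about 0.36 kg, length along the board's y, standing free from z = 14 to 48 mm. Grip it across its width: 40 mm along the board's x.
- near_bed (a point): Centre of the floor of the bed nearer the robot (8 mm above the counter), axes as the board's; its foot's middle is 20 mm above, within 2 mm. BOTH ends of a foot show a 12 mm round mouth, but only one is the deep blind hole (45 mm). The other is the bore of its iron weight, closed by a plug 4 mm below the end. Which end points to the board's +y differs from start to start.
- far_bed (a point): The same for the far bed. Its foot lies the other way round from the near one. The weight is inside the closed end: a foot's centre of mass is about 16 mm from mid-length toward the closed end, so a foot lifted level at mid-length bears down on that side with about 0.06 Nm (it varies by a quarter); the end with the deep hole is the light one.
- sign_head: Loose sign head lying flat: wooden rod 10 mm thick and 115 mm long, a 112 mm cross rail and a blank white card, 192 mm long in all; origin under the middle of the rail's edge where the rod ends, rod toward its -x, card toward +x. To be left alone.
- jar_1: Glass jar with yellow lid, 66 mm wide, 90 mm tall, origin under its centre. To be left alone.
- jar_2: Glass jar with dark lid, 62 mm wide, 80 mm tall, origin under its centre. To be left alone.
- spice_jar_1: Spice jar, 40 mm wide, 106 mm tall, origin under its centre. To be left alone.
- price_clip_0: Weighted price card clip, 34 x 85 mm, 80 mm tall, origin under its centre. To be left alone.
- marker_0: Black marker pen lying flat, 133 mm long along its y, 16 mm thick, origin under its centre. To be left alone.
- label_roll: White roll of labels, 67 mm wide, 40 mm tall, origin under its centre. To be left alone.

How it is judged:
At the end, for the whole second after the job is handed in: One foot is held by the fingers with its deep hole facing up within 0.3 rad of straight up, the middle of its solid part more than 0.16 m above the counter (its lower end more than about 0.14 m), where nothing else can carry it, and the other foot lies in its bed within 20 mm of where it was (((angle between foot_a_c0's own z axis and vertical below 0.3 rad and height (world z) of foot_a_c0 above 0.16 m and contact force between the fingers and foot_a above 1 N and distance of foot_b_c0 from where it was at the start of the episode below 0.02 m) or (angle between foot_b_c0's own z axis and vertical below 0.3 rad and height (world z) of foot_b_c0 above 0.16 m and contact force between the fingers and foot_b above 1 N and distance of foot_a_c0 from where it was at the start of the episode below 0.02 m))); the arm keeps its last pose, push and grip.
It fails at once if a jar, the sign head, the card clip, the pen or the label roll is shifted by more than 4 cm (distance of any of sign_head, jar_1, jar_2, spice_jar_1, price_clip_0, marker_0, label_roll from where it was at the start of the episode above 0.04 m).
It also fails if it takes over 48 s, if anything falls off the work surface, if the arm or the gripper's body presses on something with over 40 N, if the wrist force passes 120 N, or if a joint passes its speed limit or range.

## Working session

There is one attempt and no reset: what is moved stays moved. The work goes in short steps, each a Python script; the robot and the scene stay as the last script left them, time stands still between calls to the robot, and variables do not carry over. Pictures are saved under pics/ and viewed, at most 10 in all, crops included, and the job is handed in when it is done.

```bash
mkdir -p pics; python3 - <<'E'
from cell import ctrl
import cv2,numpy as np
for n in ("scene","side","wrist"):
    c=ctrl.read_camera(n); cv2.imwrite(f"pics/{n}0.png",c["frame"]); np.savez(f"{n}0.npz",**c)
    print(n,c["K"].tolist(),np.round(c.get("pose",c.get("tool_from_camera")),3).tolist(),[k for k in c])
print(ctrl.get_eef_pos(),ctrl.get_ee_rot(),ctrl.tcp_to_grasp,ctrl.get_t(),ctrl.get_wrist_force(),ctrl.get_ft_torque())
a=[cv2.imread(f"pics/{n}0.png") for n in("scene","wrist")]
cv2.imwrite("pics/a.png",cv2.resize(np.vstack(a),None,fx=.75,fy=.75))
E
```

```text
scene [[403.88327887715604, 0.0, 319.56084984449126], [0.0, 403.88327887715604, 200.1442141018254], [0.0, 0.0, 1.0]] [[-0.898, 0.201, -0.392, 0.043], [-0.44, -0.368, 0.819, 1.026], [0.021, 0.908, 0.419, 0.564], [0.0, 0.0, 0.0, 1.0]] ['frame', 'z_map', 'K', 'pose']
side [[375.10673936583413, 0.0, 316.50545962655684], [0.0, 375.10673936583413, 205.20783316156943], [0.0, 0.0, 1.0]] [[0.91, 0.266, -0.318, 0.123], [-0.414, 0.542, -0.731, -0.9], [-0.022, 0.797, 0.604, 0.796], [0.0, 0.0, 0.0, 1.0]] ['frame', 'z_map', 'K', 'pose']
wrist [[338.6130441270527, 0.0, 318.2554806469481], [0.0, 338.6130441270527, 196.54651474367307], [0.0, 0.0, 1.0]] [[0.001, 0.954, 0.301, 0.082], [1.0, -0.0, -0.001, -0.0], [-0.001, 0.301, -0.954, -0.161], [0.0, 0.0, 0.0, 1.0]] ['frame', 'z_map', 'K', 'tool_from_camera']
[6.74556036e-01 3.33304109e-06 2.21901723e-01] [-4.50781757e-04  7.07089139e-01  7.07124081e-01 -5.29654957e-04] 0.0187 0.15 [0.24177466 0.26193602 0.32616126] [ 0.03444615  0.03190924 -0.03791927]
```

View pics/a.png

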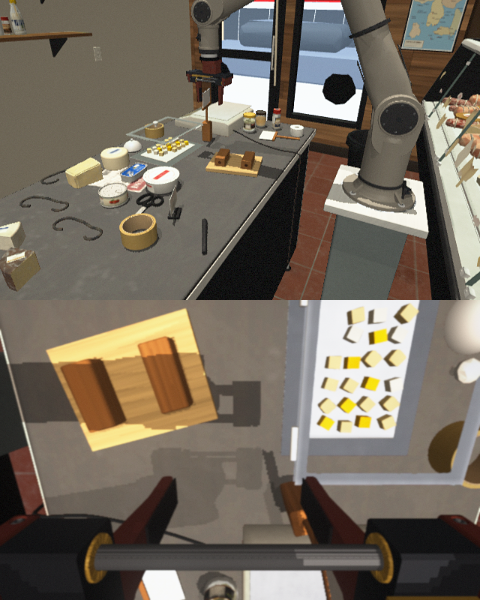

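The stacked scene and wrist pictures show the board with its two feet. In full-resolution wrist pixels they're at about (120,125) and (220,100), left of the tool, and the area around them is clear. Next I'll locate the feet by colour and check the side view.

```bash
cat > h.py <<'E'
import cv2,numpy as np
from scipy.spatial.transform import Rotation as R
def T(p,q):
    M=np.eye(4);M[:3,:3]=R.from_quat(np.roll(q,-1)).as_matrix();M[:3,3]=p;return M
def cast(uv,K,P,z):
    uv=np.atleast_2d(uv).astype(float)
    d=np.c_[(uv[:,0]-K[0,2])/K[0,0],-(uv[:,1]-K[1,2])/K[1,1],-np.ones(len(uv))]@P[:3,:3].T
    return P[:3,3]+d*((z-P[2,3])/d[:,2])[:,None]
def cloud(c,P):
    v,u=np.mgrid[:400,:640];z=c["z_map"];K=c["K"]
    X=np.stack([(u-K[0,2])/K[0,0]*z,-(v-K[1,2])/K[1,1]*z,-z],-1)
    X=X@P[:3,:3].T+P[:3,3];X[z==0]=np.nan;return X
E
python3 - <<'E'
from h import *
Tw=T([6.74556036e-01,3.3e-06,2.21901723e-01],[-4.50781757e-04,7.07089139e-01,7.07124081e-01,-5.29654957e-04])
for n in("wrist","side","scene"):
    c=dict(np.load(n+"0.npz")); P=Tw@c["tool_from_camera"] if n=="wrist" else c["pose"]
    X=cloud(c,P); hsv=cv2.cvtColor(c["frame"],cv2.COLOR_BGR2HSV)
    # near-level top surfaces of the feet by height + region
    reg=(X[...,0]>.35)&(X[...,0]<.75)&(X[...,1]>-.05)&(X[...,1]<.3)&(hsv[...,0]<16)&(hsv[...,1]>110)
    m=reg&(abs(X[...,2]-.048)<.006)
    k,l,st,ce=cv2.connectedComponentsWithStats(m.astype(np.uint8))
    for i in range(1,k):
        if st[i,4]<60: continue
        pts=X[l==i]; r=cv2.minAreaRect((pts[:,:2]*1000).astype(np.float32))
        print(n,st[i],"z",np.round(np.median(pts[:,2]),4),np.round(r[0],1),np.round(r[1],1),round(r[2],1))
    b=(abs(X[...,2]-.014)<.004)&(X[...,0]>.35)&(X[...,0]<.75)&(X[...,1]>-.05)&(X[...,1]<.3)&(hsv[...,1]>70)
    k,l,st,ce=cv2.connectedComponentsWithStats(b.astype(np.uint8))
    i=1+np.argmax(st[1:,4]);pts=X[l==i];r=cv2.minAreaRect((pts[:,:2]*1000).astype(np.float32));print(n,"board",st[i],r)
E
```

```text
wrist [ 184   49   69  103 3981] z 0.0472 [578.9  70.6] [39.7 89.4] 14.8
wrist [  81   79   75   98 3800] z 0.047 [477.8  44.7] [40.7 89.5] 14.4
wrist board [   62    12   229   190 17785] ((527.1712036132812, 57.30730056762695), (201.2550506591797, 150.46286010742188), 14.702378273010254)
side [314 185  24  16 165] z 0.0449 [578.1  65.9] [40.  92.5] 13.5
side [290 196  23  17 183] z 0.045 [476.9  40.8] [40.9 89.3] 14.0
side board [279 190  70  39 673] ((527.0390625, 54.003780364990234), (202.0712432861328, 153.7983856201172), 14.754339218139648)
scene [286 198  20  15 182] z 0.0458 [575.7  74.1] [39.2 94.8] 14.4
scene [322 202  18  15 185] z 0.0462 [474.7  48.1] [38.9 92.7] 15.1
scene board [ 274  203   76   31 1018] ((525.7606201171875, 60.59910202026367), (200.34629821777344, 156.91195678710938), 14.551674842834473)
```

View pics/side0.png

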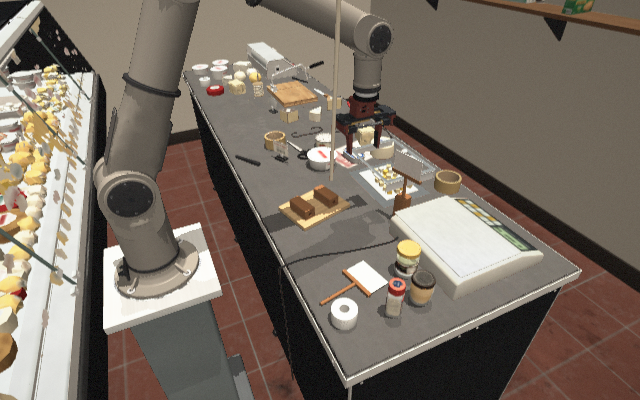

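The side view shows the board at (315,207) with feet at (302,205) and (326,193). The sign head, jars and label roll are at (330–430, 250–310), away from the board. A thin pale pole runs down at (335,0–180), so I need its position, and then I'll check IK for the final poses.

```bash
python3 - <<'E'
from h import *
from cell import ctrl
c=dict(np.load("side0.npz"));X=cloud(c,c["pose"])
for v in (5,60,120,160,176): print(v,[np.round(X[v,u],3).tolist() for u in range(331,340,2)])
yaw=np.radians(14.7)
ct=np.array([.5787,.0706])
for s in (0,np.pi):
  # tool y along board x, z down
  xb=np.array([np.cos(yaw),np.sin(yaw),0]);z=np.array([0,0,-1.]);y=xb if s==0 else -xb;x=np.cross(y,z)
  q=np.roll(R.from_matrix(np.c_[x,y,z]).as_quat(),1)
  for h in (.018,.1,.25): 
    j=ctrl.ik([*ct,h],q); print("grasp",s,h,None if j is None else np.round(j,2))
# final: tool z horizontal at angle a, tool x up(+1)/down(-1)
for sx in (1,-1):
  for a in np.radians(range(-180,180,30)):
    z=np.array([np.cos(a),np.sin(a),0]);x=np.array([0,0,sx*1.]);y=np.cross(z,x)
    q=np.roll(R.from_matrix(np.c_[x,y,z]).as_quat(),1)
    for p in ([.6,0,.35],[.65,.1,.3],[.65,-.15,.3],[.5,0.2,.35]):
      j=ctrl.ik(p,q)
      if j is not None: print(sx,round(np.degrees(a)),p,np.round(j,2))
E
```

```text
5 [[0.54, -0.053, 0.645], [0.548, -0.048, 0.644], [0.552, -0.05, 0.643], [0.483, -0.195, 0.669], [0.487, -0.196, 0.669]]
60 [[1.896, 2.694, -0.356], [1.929, 2.713, -0.365], [0.48, -0.195, 0.569], [0.484, -0.195, 0.568], [2.006, 2.727, -0.379]]
120 [[0.904, 0.684, -0.005], [0.474, -0.198, 0.44], [0.48, -0.196, 0.438], [0.588, 0.004, 0.335], [0.589, -0.007, 0.339]]
160 [[0.47, -0.196, 0.337], [0.476, -0.195, 0.335], [0.729, 0.29, 0.015], [0.75, 0.314, -0.003], [0.758, 0.311, -0.003]]
176 [[0.47, -0.198, 0.293], [0.68, 0.211, -0.003], [0.689, 0.21, -0.005], [0.695, 0.205, -0.004], [0.703, 0.204, -0.005]]
grasp 0 0.018 [-0.19  0.59 -0.05  1.92  0.05  0.63 -0.02]
grasp 0 0.1 [-0.18  0.47 -0.06  1.88  0.04  0.79 -0.01]
grasp 0 0.25 [-0.18  0.3  -0.06  1.75  0.02  1.09  0.01]
grasp 3.141592653589793 0.018 [-0.64  0.67  0.55  1.95 -0.55  0.68 -2.63]
grasp 3.141592653589793 0.1 [-0.68  0.54  0.61  1.92 -0.42  0.81 -2.73]
grasp 3.141592653589793 0.25 [-0.71  0.34  0.61  1.78 -0.22  1.09 -2.9 ]
1 -120 [0.6, 0, 0.35] [-0.93  1.18  1.03  1.31  0.42  1.9   2.76]
1 -120 [0.65, -0.15, 0.3] [-0.54  1
[... 2958 characters left out ...]
8  2.02 -1.29  1.01 -2.25]
-1 60 [0.65, 0.1, 0.3] [-0.23  0.74  0.64  2.12  4.31  1.84 -2.07]
-1 60 [0.65, -0.15, 0.3] [ 0.92  0.79 -0.38  1.73 -1.31  1.43 -2.26]
-1 90 [0.6, 0, 0.35] [ 0.33  0.73  0.12  1.66 -1.3   1.92 -2.26]
-1 90 [0.65, 0.1, 0.3] [ 0.47  0.82 -0.32  1.64 -1.23  1.57 -2.31]
-1 90 [0.65, -0.15, 0.3] [ 1.03  1.15 -0.92  1.25 -0.63  1.63 -2.74]
-1 90 [0.5, 0.2, 0.35] [ 0.45  0.55 -0.38  2.05 -1.36  1.47 -2.16]
-1 120 [0.6, 0, 0.35] [ 0.77  1.13 -1.    1.21 -0.55  1.87 -2.81]
-1 120 [0.65, 0.1, 0.3] [ 0.4   1.05 -0.47  1.18 -0.87  1.91 -2.56]
-1 120 [0.5, 0.2, 0.35] [ 0.72  1.01 -1.09  1.64 -0.65  1.47 -2.69]
-1 150 [0.5, 0.2, 0.35] [ 0.46  1.2  -1.2   1.3  -0.39  1.9  -2.9 ]
```

The pole is a rod hanging at (0.477, −0.196), with its bottom at z≈0.29. Pointing the tool toward +y at the end would put the forearm near it. So I want the foot whose hole faces −y, and then the tool ends pointing −y with the arm on the +y side. First I'll feel the far foot.

```bash
cat >> h.py <<'E'
from cell import ctrl
yaw=np.radians(14.7);xb=np.array([np.cos(yaw),np.sin(yaw),0]);yb=np.array([-xb[1],xb[0],0])
Zd=np.array([0,0,-1.]);M0=np.c_[np.cross(xb,Zd),xb,Zd];Q=lambda M:np.roll(R.from_matrix(M).as_quat(),1)
q0=Q(M0)
def feel():
    ctrl.dwell(.3);F=[];t=[]
    for _ in range(20): F.append(ctrl.get_wrist_force());t.append(ctrl.get_ft_torque());ctrl.dwell(.02)
    return np.r_[np.mean(F,0),np.mean(t,0)]
E
python3 - <<'E'
from h import *
c=dict(np.load("side0.npz"));X=cloud(c,c["pose"])
m=(X[...,0]>.4)&(X[...,0]<.95)&(X[...,1]>-.1)&(X[...,1]<.6)&(X[...,2]>.1)&(X[...,2]<.2)
p=X[m];print("tall things",len(p),np.round(p[np.argsort(-p[:,2])][::max(1,len(p)//12)],2).tolist())
ct=np.array([.5787,.0706])
ctrl.move_pose([*ct,.10],q0); b=feel()
ctrl.move_l([*ct,.020],.12)
print("down",ctrl.get_eef_pos(),ctrl.get_wrist_force()-b[:3])
ctrl.close();print("w",ctrl.get_gripper_width()*88,ctrl.get_finger_force())
ctrl.move_l([*ct,.06],.08);a=feel()
d=a-b;print("dF",d[:3].round(3),"tau_xb",d[3:]@xb,"tau_yb",d[3:]@yb,ctrl.get_eef_pos(),ctrl.get_t())
c=ctrl.read_camera("wrist");cv2.imwrite("pics/w1.png",c["frame"])
E
```

```text
tall things 598 [[0.76, -0.1, 0.2], [0.75, -0.08, 0.18], [0.75, -0.08, 0.16], [0.75, 0.02, 0.11], [0.93, -0.02, 0.1], [0.93, 0.17, 0.1], [0.94, 0.15, 0.1], [0.74, 0.01, 0.1], [0.75, 0.01, 0.1], [0.84, 0.2, 0.1], [0.93, 0.05, 0.1], [0.78, 0.21, 0.1], [0.94, -0.01, 0.1]]
down [0.57919666 0.07070503 0.02047213] [0.95279861 0.15670246 0.29862187]
w 40.12353870286123 29.996501952409744
dF [ 0.309 -0.222 -3.791] tau_xb -0.04739315697409246 tau_yb -0.014790948652547353 [0.57867504 0.07058944 0.0599599 ] 4.4
```

The load is 3.8 N with −0.047 Nm about board x, so the heavy end points to +y and the deep hole faces −y. That's the foot I want. I'll lift it and turn it with the tool toward −y.

```bash
python3 - <<'E'
from h import *
ct=np.array([.5787,.0706])
ctrl.move_l([*ct,.30],.12)
for ang in (-45,-90):
    M=R.from_rotvec(np.radians(ang)*xb).as_matrix()@M0
    p=[.60,.10,.33]
    if ang==-90: print(M.round(2).tolist())
    try: ctrl.move_l(p,.04 if ang==-45 else .1,Q(M)); k="l"
    except ctrl.MotionError as e:
        print(e); ctrl.move_pose(p,Q(M)); k="pose"
    print(ang,k,ctrl.get_eef_pos(),ctrl.get_q().round(2),ctrl.get_gripper_width()*88,ctrl.get_finger_force(),ctrl.get_wrist_force(),ctrl.get_t())
for n in("wrist","scene","side"):
    c=ctrl.read_camera(n);cv2.imwrite(f"pics/{n}2.png",c["frame"]);np.savez(n+"2.npz",**c)
w=[cv2.imread(f"pics/{n}2.png") for n in("wrist","scene","side")]
u=[cv2.resize(w[1][60:260,180:480],(400,267)),cv2.resize(w[2][60:260,230:530],(400,267))]
cv2.imwrite("pics/b.png",np.vstack([cv2.resize(w[0],(480,300)),cv2.resize(np.hstack(u),(480,160))]))
E
```

```text
-45 l [0.60021259 0.09909755 0.33045074] [-0.63  0.4  -0.02  1.65  0.72  1.49 -0.61] 39.705938862191594 29.99620646238327 [ 0.48529995 -0.73541186 -3.90834404] 7.925
[[-0.0, 0.97, 0.25], [0.0, 0.25, -0.97], [-1.0, -0.0, 0.0]]
-90 l [0.60050364 0.09964804 0.3309583 ] [-0.87  0.73  0.13  1.72  1.11  1.83 -0.92] 39.99566414830032 29.996265023946762 [-0.35695849  0.46149107 -2.30860323] 8.8583
```

View pics/b.png

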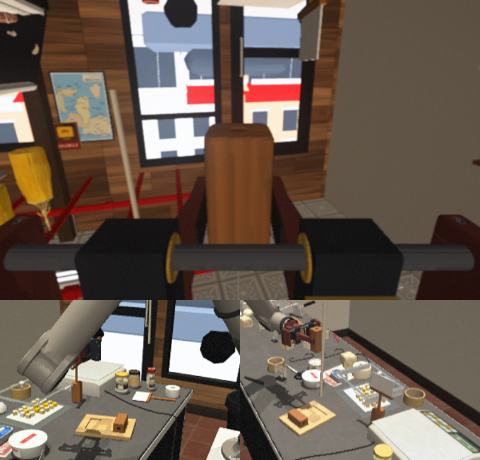

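The wrist image is inverted (window stripe and pole upside down), so the end at (240,130) is the lower, weighted end, as planned. The lower crops show the other foot in its bed. I'll check the tilt from the wrist depth, then hand in.

```bash
python3 - <<'E'
from h import *
c=dict(np.load("wrist2.npz"));P=T(ctrl.get_eef_pos(),ctrl.get_ee_rot())@c["tool_from_camera"]
X=cloud(c,P)[185:305,285:350].reshape(-1,3);X=X[np.isfinite(X).all(1)]
g=np.median(X,0);X=X[np.linalg.norm(X-g,axis=1)<.06]
for _ in range(4):
    m=X.mean(0);n=np.linalg.svd(X-m,full_matrices=False)[2][2];X=X[abs((X-m)@n)<.003]
print("face normal",n.round(3),"tilt",np.arcsin(abs(n[2])),"z range",X[:,2].min(),X[:,2].max(),len(X))
if len(X)>1000 and np.arcsin(abs(n[2]))<.15 and X[:,2].min()>.2:
    ctrl.dwell(.3);print(ctrl.hand_in(),ctrl.get_t())
E
```

```text
face normal [-0.255  0.967  0.003] tilt 0.0026784330646216835 z range 0.2847844484051053 0.34297055284084277 7772
the job is handed in; nothing more can be done
the job is handed in; nothing more can be done
```

I handed in the job with the far-bed foot held upright in the gripper, deep hole up by feel (heavy end down); it's tilted about 0.003 rad with its lower end about 28 cm above the counter, and the other foot is still in its bed.

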